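Refill the spring-loaded beaker dispenser at the breakfast table

ROBOT

A 6-joint arm with a two-finger parallel gripper is mounted at the origin on the work surface. World frame = base frame: x ahead of the robot, y to its left, z up, the work surface at z = 0. Lengths are in m, angles in rad, forces in N, time in s.
With the tool pointing down it reaches from about 0.275 to 0.725 m from the base axis. Payload 15.9 kg.
Tool frame: the origin (TCP) lies on the centre line of the jaws, within the pads' length; the fingertips stand 11 mm ahead of it and the grasp point (between the pads) lies 8 mm behind it (env.tip_extent is the distance from the TCP to the fingertips, in m); z points along the fingers, y is the line along which they close (so a half turn about z gives the same grasp; the last joint's range is limited). The gripper opens to 85 mm and grips with 20 to 120 N. Pads are 22 mm wide; open, the fingers measure 114 mm over their backs; the gripper's body (76 mm by 85 mm) begins 54 mm behind the grasp point. The pads swing forward as they close: fully open they stand 13 mm farther back than shut.
Start: joints at [-1.297, 0.213, -0.034, 1.323, 0, 1.571], TCP at [0.135, -0.481, 0.242] pointing down, gripper open.
Joint ranges: [-2.98, 2.98], [-0.74, 1.72], [-1.14, 1.35], [-2.1, 2.04], [-1.57, 1.44], [-3.14, 3.14]. Speed limits (rad/s): [1.89, 1.89, 2.39, 2.57, 3.14, 3.14].

INTERFACE

Orientations are given as a unit quaternion [w, x, y, z].
In Python, from plant import env, kin, get_obs, snapshot, camera_info, ticket gives the robot as it stands. The module is installed in compiled form; this text tells all that it offers. Calls block until the motion is done:
- env.movep(position, orientation): joint-space move of the TCP to a pose.
- env.move_straight(position, max_speed=0.15, rot=None, contact_N=None): straight line of the TCP; rot=None keeps the orientation; max_speed is the mean speed in m/s. With contact_N (N) it stops when the force on the tool has changed by that much, and returns True; else False.
- env.movej(angles): joint-space move.
- env.gripper_to(opening, squeeze=None): finger opening in m; squeeze is the grip in N (None keeps the last); returns when the fingers have stopped.
- env.hold(seconds).
- kin.ik(position, orientation): joint angles nearest the present ones, or None.
- get_obs(): the state.
- snapshot(name): name is "side" or "top"; returns the picture (400x640x3 uint8, red, green, blue); there is no depth.
- camera_info(name): a dict with "mtx" (3x3 intrinsics, pixels), "R" (3x3) and "t" (3): a world point X has camera coordinates R X + t. Camera axes: x right, y down, z forward; pixel columns grow to the right and rows downward; lengths in m; the calibration is good to about 2 mm. A picture is of the moment at which its call begins. camera_info takes no time and is no camera call.
A pose or a line that the arm cannot do raises env.Unreachable and nothing moves.
- ticket.close_job(): hands the job in; it is judged then, once.
The state is a dict: "t": time; "joint_pos": joint angles; "qd": joint speeds; "effort": joint torques, N m; "eef_pos": TCP position; "orientation": TCP orientation; "ft_force": force on the tool from outside, world axes, zero at the start; "ft_torque": the same for the moment, N m; "finger_gap": finger opening in m; "grip_force": force on a finger pad.
Only numpy, scipy, OpenCV 4.12 (cv2) and the standard library are available. Lean on these libraries where they do the work, as an engineer would, in place of code of your own. Each camera call takes 0.05 s, during which the arm holds its last target. There are 200 camera calls.

TASK

The breakfast table's beaker dispenser is down to one beaker: refill it with the two on the table. Stand the fallen beaker upright on the table and let go of it before you load it, then set the beakers on the pile one on another, foot down, and press the pile down until both are in the dispenser and the two catches have sprung back over the shoulder of the top one, so that the pile stays down when you let go. Leave the mug, the sugar bowl and the teaspoon where they are.

Things in the scene. Friction and masses are not known exactly. Their poses are not given: they have to be found in the camera images.
- beaker_fallen: White stoneware beaker, blue band, lying on its belly. 68 mm high: foot ring dia 37, 4 high; belly dia 67 from 11 to 34 mm above the foot; flat shoulder at 34; neck dia 53 from there to the open rim (mouth dia 43). 130 to 270 g, mass centre 26 mm above the foot. Origin: centre of the foot's underside, +z to the rim. Stacked foot in rim, each origin is 64 mm above the one below.
- beaker_upright: A second beaker of the same kind, standing upright on the table at the start. Origin: centre of the foot's underside, +z to the rim.
- beaker_in: A third beaker of the same kind, already in the dispenser and held down by the catches at the start. Origin: centre of the foot's underside, +z to the rim.
- dispenser: Fixed steel dispenser, base 135 (x) by 165 (y). Four guide rods round the pile (1.5 mm clearance to a belly) up to 195 mm over the table; top plate 100 by 120 whose upper face is at 193; on the +y and -y sides a column and catch housing up to 225 mm, from 45 to 82 mm off the axis. Its +x and -x sides are open for fingers. Origin: centre of the base on the table, +z up.
- seat (a point): Point on the dispenser's vertical axis, 205 mm above the table, at the height of the catches' undersides. A beaker held by the catches has its shoulder at this height, its foot 34 mm below it and its rim 34 mm above it. Axes as the dispenser's.
- platform (a joint): Travel of the spring-loaded platform down the dispenser, m: 0 = empty, at the top; 0.030 with one beaker under the catches (as at the start), 0.094 with two, 0.158 with three; bottom stop 0.172. The spring lifts with 6 N + 60 N/m x travel, less 1.5 N for the platform and the pile's weight: pressing the pile down takes about 5 to 15 N.
- catch_left (a joint): Black sprung catch on the dispenser's +y side, m: 0 = sprung in (nose 28.5 mm from the axis, over the shoulder), up to 0.008 as it is pushed out. Its nose is sloped on top: the belly of a beaker pressed down pushes it about 5 mm aside and it springs back once the shoulder is below it. Flat underneath, it then holds the beaker down.
- catch_right (a joint): The same catch on the dispenser's -y side.
- mug: Blue mug with a handle, dia 84, 95 mm high, standing on the table; a bystander. Origin: centre of its underside.
- sugar_bowl: Closed white sugar bowl, dia 90, 93 mm high; a bystander. Origin: centre of its underside.
- teaspoon: Steel spoon 140 mm long lying on the table; a bystander. Origin: on its underside near its middle.
Mind the look-alikes: they are no part of the job. Leave any orange or red look-alike of the beaker_fallen alone. Leave any yellow look-alike of the beaker_upright alone.

How it is judged:
On the way:
1. the fallen beaker stands upright on the table, let go (angle between beaker_fallen's own z axis and vertical below 0.1 rad and height (world z) of beaker_fallen between -0.005 and 0.005 m and contact force between the fingers and beaker_fallen below 0.1 N), for 0.2 s.
At the end, for the whole second after the job is handed in: All three beakers stand foot down in one pile in the dispenser, at rest, upright within 6 degrees, within 6 mm of its axis, each foot 30 mm or more below the catches' undersides; both catches are back in within 2.5 mm and the platform is down by more than 150 mm (value of joint platform above 0.15 m and value of joint each of catch_left, catch_right below 0.0025 m and horizontal distance between each of beaker_fallen, beaker_upright, beaker_in and seat below 0.006 m and z of each of beaker_fallen, beaker_upright, beaker_in in the frame of seat below -0.03 m and angle between each of beaker_fallen, beaker_upright, beaker_in's own z axis and vertical below 0.1 rad and linear speed of each of beaker_fallen, beaker_upright below 0.02 m/s); the robot touches nothing.
It fails at once if the mug is moved by more than 30 mm (distance of mug from where it was at the start of the episode above 0.03 m).
It fails at once if the sugar bowl is moved by more than 30 mm (distance of sugar_bowl from where it was at the start of the episode above 0.03 m).
It fails at once if the teaspoon is moved by more than 30 mm (distance of teaspoon from where it was at the start of the episode above 0.03 m).
It also fails if it takes over 72 s, if anything falls off the work surface, if the arm or the gripper's body presses on something with over 40 N, if the wrist force passes 120 N, or if a joint passes its speed limit or range.

## Working session

There is one attempt and no reset: what is moved stays moved. The work goes in short steps, each a Python script; the robot and the scene stay as the last script left them, time stands still between calls to the robot, and variables do not carry over. Pictures are saved under pics/ and viewed, at most 10 in all, crops included, and the job is handed in when it is done.

```bash
mkdir -p pics; cat > h.py <<'E'
import numpy as np, cv2
from plant import env, kin, get_obs, snapshot, camera_info, ticket
def ray(cam,u,v):
    c=camera_info(cam); R=np.array(c['R']);t=np.array(c['t']);K=np.array(c['mtx'])
    return -R.T@t, R.T@np.linalg.solve(K,[u,v,1.])
def at_z(cam,u,v,z):
    o,d=ray(cam,u,v); return o+d*(z-o[2])/d[2]
def px(cam,X):
    c=camera_info(cam); p=np.array(c['mtx'])@(np.array(c['R'])@np.asarray(X,float)+np.array(c['t'])); return p[:2]/p[2]
def save(cam,name,crop=None,s=1):
    im=snapshot(cam)[:,:,::-1]
    if crop: im=im[crop[1]:crop[3],crop[0]:crop[2]]
    cv2.imwrite('pics/'+name,cv2.resize(im,None,fx=s,fy=s,interpolation=cv2.INTER_CUBIC))
E
python3 - <<'E'
from h import *
save('top','a.png',s=1.25);save('side','b.png',s=1.25)
for c in('top','side'):
    i=camera_info(c);print(c,ray(c,320,200),np.array(i['mtx']).tolist())
o=get_obs();print(o['t'],o['orientation'],env.tip_extent)
E
```

```text
top (array([ 0.4453478 , -0.05631155,  1.07137007]), array([ 0.12966074, -0.00623838, -0.99154294])) [[360.85785282818347, 0.0, 320.0822028408797], [0.0, 360.85785282818347, 198.96806039686993], [0.0, 0.0, 1.0]]
side (array([0.02282251, 0.82142827, 0.76244976]), array([ 0.47000479, -0.71498053, -0.51769848])) [[436.933705609411, 0.0, 324.6471891313241], [0.0, 436.933705609411, 200.22282102696184], [0.0, 0.0, 1.0]]
0.1 [-5.16758763e-04  9.90640262e-01  1.36497620e-01 -6.57777199e-05] 0.011
```

View pics/a.png

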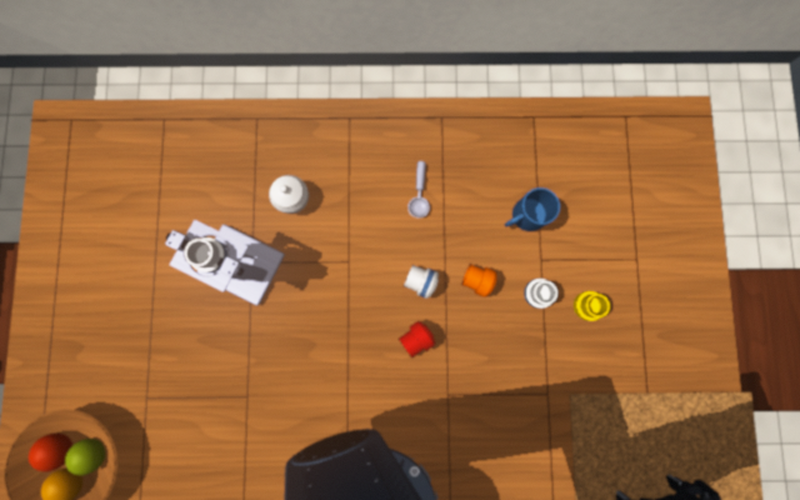

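View pics/b.png

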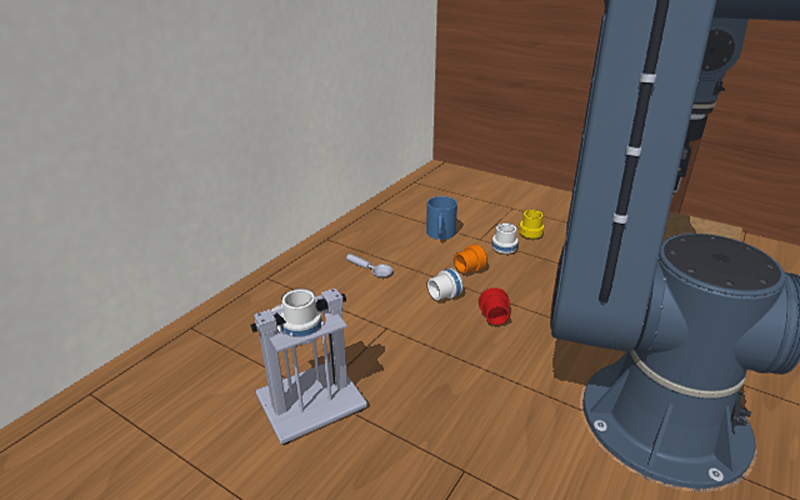

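The top view shows white objects at (422,281), which is lying with a blue band, and (541,292), which is standing, in the 1.25x picture. The orange (480,280), red (417,339) and yellow (593,305) ones are look-alikes. The dispenser, with its beaker at (204,254), is rotated about 25°. I'll confirm the white pair in enlarged crops.

```bash
python3 - <<'E'
from h import *
def cr(cam,x,y,w,h,s): 
    im=snapshot(cam)[:,:,::-1][y:y+h,x:x+w]; return cv2.resize(im,(w*s,h*s),interpolation=cv2.INTER_CUBIC)
cv2.imwrite('pics/c.png',np.vstack([cr('top',310,200,160,50,5),cr('side',325,165,100,80,8)[:, :800][:350*2][:340]]))
cv2.imwrite('pics/d.png',np.hstack([cr('top',125,165,110,90,5)[:450,:400],cr('side',195,220,110,140,4)[:450,:400]]))
E
```

```text
(no output)
```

View pics/c.png

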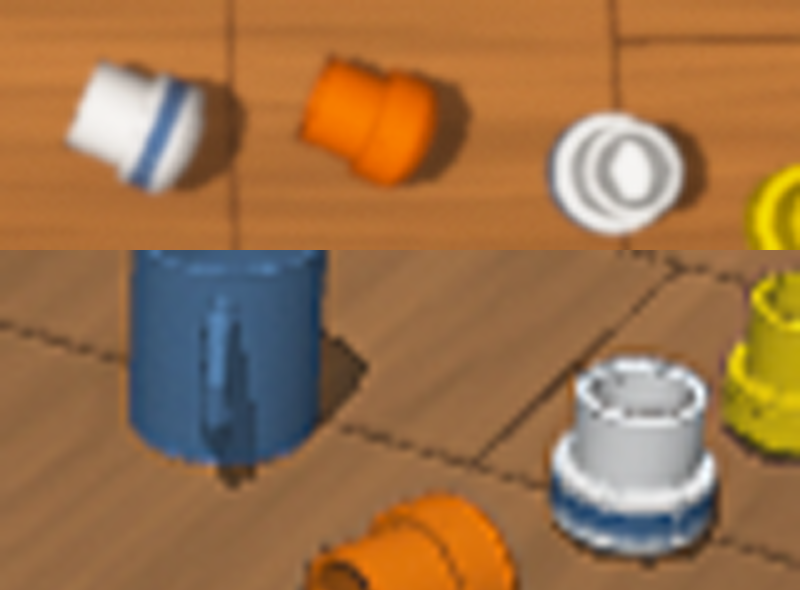

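View pics/d.png

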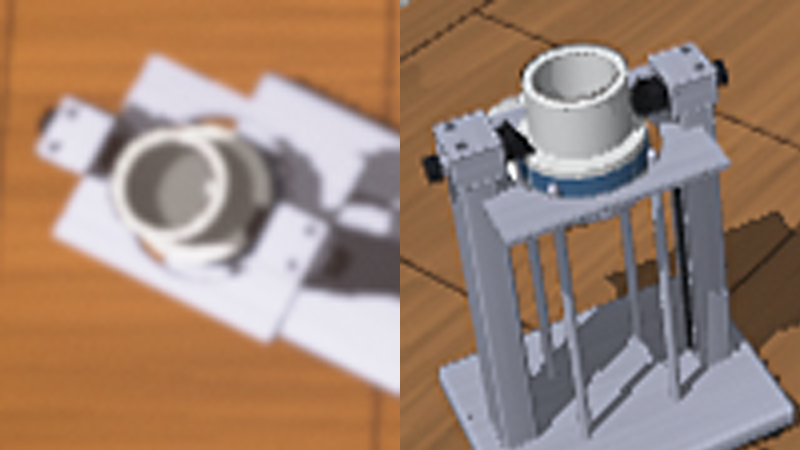

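Crop c confirms the lying white beaker with a blue band (mouth left, foot right) and the standing white one. Crop d shows the dispenser rim and the two catch housings. Next I'll fit the models to both views.

```bash
cat >> h.py <<'E'
from scipy.optimize import minimize, least_squares
PROF=[(0,18.5),(4,18.5),(11,33.5),(34,33.5),(34,26.5),(68,26.5)]
def verts(o,a):
    a=np.array(a,float)/np.linalg.norm(a); b=np.cross(a,[1,0,0] if abs(a[0])<.9 else [0,1,0]); b/=np.linalg.norm(b); c=np.cross(a,b)
    th=np.linspace(0,2*np.pi,48,endpoint=False)[:,None]
    return [np.asarray(o)+a*z/1e3+r/1e3*(np.cos(th)*b+np.sin(th)*c) for z,r in PROF]
def sil(cam,o,a,S=4):
    m=np.zeros((400*S,640*S),np.uint8); R=verts(o,a)
    i=camera_info(cam);K,Rm,t=[np.array(i[k]) for k in('mtx','R','t')]
    P=[((q:=(X@Rm.T+t)@K.T)[:,:2]/q[:,2:]+.5)*S for X in R]
    for p,q in zip(P,P[1:]): cv2.fillConvexPoly(m,cv2.convexHull(np.vstack([p,q]).astype(np.float32)).astype(np.int32),255)
    return cv2.resize(m,(640,400),interpolation=cv2.INTER_AREA)/255.
def mask(cam,box):
    hsv=cv2.cvtColor(snapshot(cam),cv2.COLOR_RGB2HSV).astype(int); h,s,v=hsv[...,0],hsv[...,1],hsv[...,2]
    m=(((s<75)&(v>70))|((h>90)&(h<130)&(v>50))); k=np.zeros_like(m); x0,y0,x1,y1=box; k[y0:y1,x0:x1]=1
    n,l,st,_=cv2.connectedComponentsWithStats((m&k).astype(np.uint8)); j=1+st[1:,4].argmax(); return (l==j).astype(float)
def fit(masks,model,x0,step):
    def f(x): return sum(((sil(c,*model(x))-m)**2).sum()/m.sum() for c,m in masks.items())
    sx=np.vstack([x0]+[np.array(x0)+np.eye(len(x0))[i]*step[i] for i in range(len(x0))])
    r=minimize(f,x0,method='Nelder-Mead',options=dict(initial_simplex=sx,xatol=2e-4,fatol=1e-4)); return r.x,r.fun
E
cat > m.py <<'E'
from h import *
up=lambda x:((x[0],x[1],0),(0,0,1))
g=at_z('top',433,234,.034);mk={'top':mask('top',(412,215,452,252)),'side':mask('side',(385,170,420,212))}
for k in (mk,{'top':mk['top']},{'side':mk['side']}): print('upright',fit(k,up,g[:2],[.01,.01]),[m.sum() for m in k.values()])
def fl(x): a=np.array([np.cos(x[2]),np.sin(x[2]),0]); o=np.array([x[0],x[1],.0335])-a*.03; return o,a
g=at_z('top',338,225,.0335);mk={'top':mask('top',(315,205,362,245)),'side':mask('side',(335,205,375,250))}
for k in (mk,{'top':mk['top']},{'side':mk['side']}):
    r=fit(k,fl,[g[0],g[1],1.2],[.01,.01,.2]);print('fallen',r,'foot',fl(r[0])[0],[m.sum() for m in k.values()])
print('rim',at_z('top',159,202.2,.239),at_z('side',239.2,239,.239))
A=at_z('top',125+75/5,165+135/5,.225);B=at_z('top',125+290/5,165+245/5,.225);print('housings',A,B,(A+B)/2,A-B)
for n,u,v in(('orange',384,224),('red',334,271),('yellow',474,244),('mug',430,167),('sugar',231,155),('spoon',335,165)):print(n,at_z('top',u,v,.04)[:2])
E
python3 m.py
```

```text
upright (array([ 0.47999224, -0.38582907]), np.float64(0.05467005184568938)) [np.float64(512.0), np.float64(431.0)]
upright (array([ 0.47963568, -0.38604105]), np.float64(0.015973063244905807)) [np.float64(512.0)]
upright (array([ 0.48098703, -0.3860337 ]), np.float64(0.028464725774755558)) [np.float64(431.0)]
fallen (array([ 0.50858926, -0.1156219 ,  1.16897759]), np.float64(0.07978025166514319)) foot [ 0.49685648 -0.14323244  0.0335    ] [np.float64(475.0), np.float64(554.0)]
fallen (array([ 0.50828994, -0.11515239,  1.18725358]), np.float64(0.04098044881523301)) foot [ 0.4970637  -0.14297273  0.0335    ] [np.float64(475.0)]
fallen (array([ 0.50944019, -0.11743522,  1.17051453]), np.float64(0.024106418386707698)) foot [ 0.49774985 -0.14506375  0.0335    ] [np.float64(554.0)]
rim [0.55221954 0.31182913 0.239     ] [0.55199575 0.31373473 0.239     ]
housings [0.57873077 0.36408115 0.225     ] [0.52559955 0.26040157 0.225     ] [0.55216516 0.31224136 0.225     ] [0.05313122 0.10367957 0.        ]
orange [ 0.5094461  -0.24518836]
red [ 0.37874048 -0.1002862 ]
yellow [ 0.45036235 -0.49940481]
mug [ 0.67476253 -0.38521351]
sugar [0.71527871 0.19651637]
spoon [ 0.6829461  -0.10755877]
```

```bash
cat >> h.py <<'E'
from scipy.spatial.transform import Rotation as Ro
DISP=np.array([.5521,.3125]); DX=np.array([.890,-.456,0])/np.linalg.norm([.890,-.456]); UP=np.array([.4800,-.3859]); U=np.array([0,0,1.])
FA=np.array([np.cos(1.172),np.sin(1.172),0]); FF=np.array([.4970,-.1435,.0335])
def q(R): x=Ro.from_matrix(R).as_quat(); return [x[3],x[0],x[1],x[2]]
def frame(y,z): y=np.array(y,float);return np.column_stack([np.cross(y,z),y,z])
def down(y): y=np.array(y,float); return frame(y/np.linalg.norm(y),-U)
def grasp(th,s):
    y=s*np.cross(FA,U); z=-np.cos(th)*U-np.sin(th)*FA; return frame(y,z)
Q=Ro.from_rotvec(np.cross(FA,U)*np.pi/2).as_matrix()
E
python3 - <<'E'
from h import *
print('down disp',[(s,np.round(kin.ik([*DISP,z],q(down(s*DX))),2)) if kin.ik([*DISP,z],q(down(s*DX))) is not None else (s,z) for s in(1,-1) for z in(.4,.22)])
n=UP/np.linalg.norm(UP)
for ang in range(0,180,30):
    j=kin.ik([*UP,.06],q(down([np.cos(np.radians(ang)),np.sin(np.radians(ang)),0]))); print('up',ang,None if j is None else np.round(j,2))
G=FF+FA*.057
for d in(30,45,55):
  for s in(1,-1):
    th=np.radians(d);R0=grasp(th,s); z0=R0[:,2]
    js=[kin.ik(G+z0*(.008-b),q(R0)) for b in(0,.08)]
    print(d,s,[None if j is None else np.round(j,2).tolist() for j in js])
    for S in((.45,.08),(.5,.0),(.45,-.02),(.4,.15),(.5,-.12)):
      ok=[]
      for psi in range(-180,180,15):
        R1=Ro.from_rotvec(U*np.radians(psi)).as_matrix()@Q@R0; P=np.array([*S,.057])
        if all(kin.ik(P+R1[:,2]*(.008-b)+U*h,q(R1)) is not None for b,h in((0,0),(0,.06),(.09,0))): ok.append(psi)
      if ok: print('   ',S,ok)
E
```

```text
down disp [(1, array([0.52, 0.67, 1.09, 1.99, 0.  , 2.56])), (1, array([0.52, 0.51, 0.33, 1.39, 0.  , 2.56])), (-1, array([ 0.52,  0.67,  1.09,  1.99,  0.  , -0.58])), (-1, array([ 0.52,  0.51,  0.33,  1.39,  0.  , -0.58]))]
up 0 [-0.68  0.54 -0.03  1.    0.    0.89]
up 30 [-0.68  0.54 -0.03  1.    0.    0.37]
up 60 [-0.68  0.54 -0.03  1.    0.   -0.15]
up 90 [-0.68  0.54 -0.03  1.    0.   -0.68]
up 120 [-0.68  0.54 -0.03  1.    0.   -1.2 ]
up 150 [-0.68  0.54 -0.03  1.    0.   -1.72]
30 1 [[0.08, 0.61, -0.13, 1.09, -0.46, 2.11], [0.14, 0.59, 0.03, 1.29, -0.44, 2.17]]
    (0.45, 0.08) [-165, -150, -135, -120, -105, 0, 15, 30, 45, 60]
    (0.5, 0.0) [-180, -165, -150, -135, -120, -15, 0, 15, 30, 45]
    (0.45, -0.02) [-180, -165, -150, -135, -120, -15, 0, 15, 30, 45]
    (0.4, 0.15) [-165, -150, -135, -120, -105, 0, 15, 30, 45, 60, 75]
    (0.5, -0.12) [-180, -165, -150, -135, -120, -30, -15, 0, 15, 30]
30 -1 [[0.08, 0.61, -0.13, 1.09, -0.46, -1.03], [0.14, 0.59, 0.03, 1.29, -0.44, -0.97]]
    (0.45, 0.08) [-165, -150, -135, -120, -105, 0, 15, 30, 45, 60]
    (0.5, 0.0) [-180, -165, -
[... 2162 characters left out ...]
0.73, -0.68], [0.29, 0.97, 0.37, 1.71, -0.68, -0.6]]
    (0.45, 0.08) [-180, -165, -150, -135, -120, -105, -90, -75, -45, -30, -15, 0, 15, 30, 45, 60, 75, 90, 105, 120, 135, 150, 165]
    (0.5, 0.0) [-180, -165, -150, -135, -120, -105, -90, -75, -60, -45, -30, -15, 0, 15, 30, 45, 60, 75, 90, 105, 120, 135, 150, 165]
    (0.45, -0.02) [-180, -165, -150, -135, -120, -105, -90, -45, -30, -15, 0, 15, 30, 45, 60, 75, 90, 105, 120, 135, 150, 165]
    (0.4, 0.15) [-180, -165, -150, -135, -120, -105, -90, -75, -15, 0, 15, 30, 45, 60, 75, 90, 105, 120, 135, 150, 165]
    (0.5, -0.12) [-180, -165, -150, -135, -120, -105, -90, -75, -60, -45, -30, -15, 0, 15, 30, 45, 60, 75, 90, 105, 120, 135, 150, 165]
```

```bash
cat > p1.py <<'E'
from h import *
th=np.radians(45);R0=grasp(th,-1);z0=R0[:,2];G=FF+FA*.057
R1=Ro.from_rotvec(U*np.radians(15)).as_matrix()@Q@R0; z1=R1[:,2]; S=np.array([.46,.03,.057])
print(get_obs()['t']); env.gripper_to(.085)
env.movep(G+z0*(.008-.16),q(R0)); print('hover',get_obs()['joint_pos'])
print(env.move_straight(G+z0*.008,.12,contact_N=6), get_obs()['eef_pos']-G-z0*.008)
env.gripper_to(.03,80); o=get_obs(); print('gap',o['finger_gap'],o['grip_force'])
env.move_straight(G+z0*.008+U*.13,.15)
env.movep(S+z1*.008+U*.06,q(R1)); o=get_obs(); print(o['finger_gap'],o['joint_pos'],o['t'])
cv2.imwrite('pics/e.png',np.hstack([cv2.resize(snapshot(c)[y:y+100,x:x+100,::-1],(400,400)) for c,x,y in(('top',230,180),('side',270,190))]))
E
python3 p1.py
```

```text
0.5
hover [ 0.30850236  0.84902021  0.4521569   1.75044398 -0.56653048 -0.68896741]
False [0.00042668 0.00032097 0.0003108 ]
gap 0.05111952265712833 82.84488740377128
0.051062671359928584 [-0.39007692  0.37488416 -0.41864145  1.02386043  0.75212139 -1.92143071] 7.2417
```

View pics/e.png

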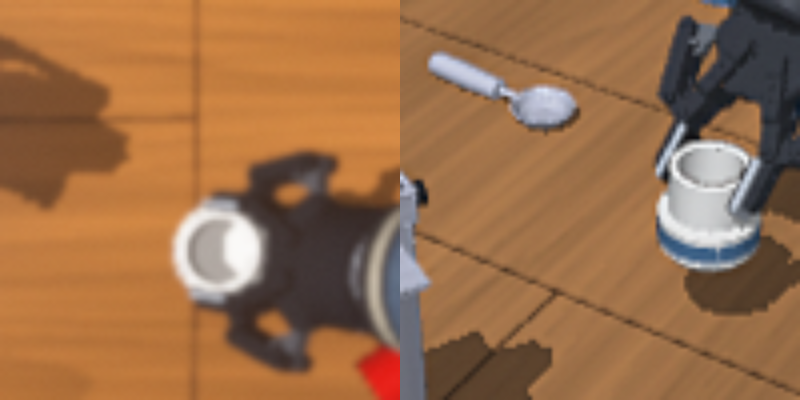

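The beaker is held upright (rim at about (115,165) in the side crop), and the gap of 51 mm fits the neck. Now I'll lower it, release, retreat and re-measure.

```bash
cat > p2.py <<'E'
from h import *
R1=Ro.from_quat(np.roll(get_obs()['orientation'],-1)).as_matrix(); z1=R1[:,2]; S=np.array([.46,.03,.057])
print(env.move_straight(S+z1*.008-U*.008,.04,contact_N=3)); o=get_obs(); print('z err',o['eef_pos']-S-z1*.008)
env.gripper_to(.085); P=get_obs()['eef_pos']; env.hold(.3)
env.move_straight(P-z1*.12,.15); env.hold(.3); print(get_obs()['t'],[px(c,[*S[:2],.03]) for c in('top','side')])
save('side','f.png',(270,180,370,280),4)
for c in('top','side'):
    b=px(c,[*S[:2],.03]).astype(int); 
x=lambda c:(lambda b:(b[0]-24,b[1]-26,b[0]+24,b[1]+26))(px(c,[*S[:2],.03]).astype(int))
up=lambda x:((x[0],x[1],0),(0,0,1))
for c in('top','side'): m=mask(c,x(c)); print(c,fit({c:m},up,S[:2],[.008,.008]),m.sum())
E
python3 p2.py
```

```text
True
z err [-1.65641688e-05  1.41760352e-04  1.15928425e-03]
10.65 [array([287.96754397, 242.3427482 ]), array([346.6730636 , 260.58679384])]
top (array([0.45928879, 0.03142668]), np.float64(0.012509014883667168)) 459.0
side (array([0.46076043, 0.03038199]), np.float64(0.021733376824119004)) 686.0
```

View pics/f.png

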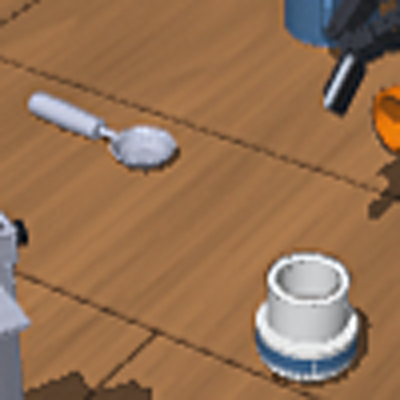

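The fallen beaker now stands at (0.460, 0.031), with both cameras agreeing within 2 mm, and it has been let go. I'll load it first.

```bash
cat > load.py <<'E'
from h import *
def load(src,s):
    R=down(s*DX); D=np.array([.552,.3125]); H=.047
    P=get_obs()['eef_pos']; env.move_straight([*P[:2],max(.25,P[2])],.25)
    env.movep([*src,.16],q(R)); env.move_straight([*src,H],.12,contact_N=6); print('down',get_obs()['eef_pos'])
    env.gripper_to(.03,80); print('gap',get_obs()['finger_gap'])
    env.move_straight([*src,.33],.25); env.movep([*D,.33],q(R))
    print('contact',env.move_straight([*D,.235+H-.006],.05,contact_N=4)); o=get_obs(); print(o['eef_pos'],o['ft_force'],o['t'])
    cv2.imwrite('pics/%s.png'%int(o['t']*10),np.hstack([cv2.resize(snapshot(c)[y:y+100,x:x+100,::-1],(400,400)) for c,x,y in(('top',110,150),('side',190,190))]))
E
python3 -c "
from load import *
load([.460,.0308],-1);import os;print(sorted(os.listdir('pics')))"
```

```text
down [0.4604375  0.03069741 0.04755173]
gap 0.05209547381356232
contact False
[0.55208653 0.31255054 0.27643116] [-0.88987929  0.12336175  2.26697593] 17.6
['176.png', 'a.png', 'b.png', 'c.png', 'd.png', 'e.png', 'f.png']
```

View pics/176.png

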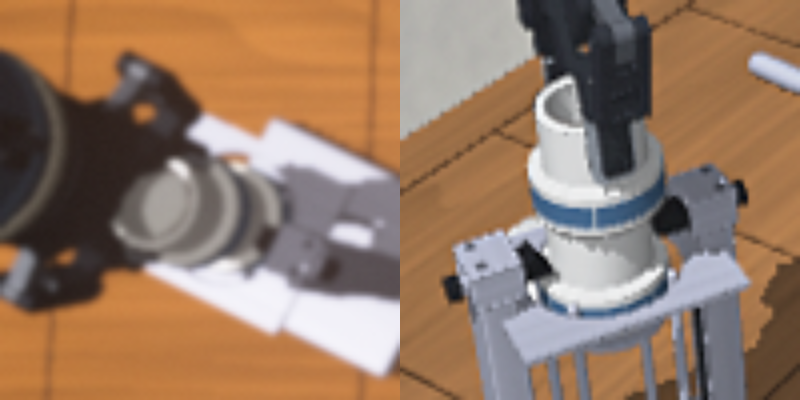

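The new beaker sits squarely on the pile: belly at (597,200) over the neck below, with the fingers on the open sides. I'll let it settle, regrip and press.

```bash
cat >> load.py <<'E'
def press(lo):
    D=get_obs()['eef_pos'][:2]; env.gripper_to(.075); env.move_straight([*D,.282],.05); env.hold(.2)
    env.gripper_to(.03,100); o=get_obs(); print('gap',o['finger_gap'],o['ft_force'])
    for z in np.linspace(.27,lo,5): env.move_straight([*D,z],.06); o=get_obs(); print(np.round([*o['eef_pos'],*o['ft_force']],4))
    env.hold(.2); env.gripper_to(.075); env.move_straight([*D,.36],.2); env.hold(.2); o=get_obs(); print(o['t'],o['ft_force'])
    cv2.imwrite('pics/%s.png'%int(o['t']*10),np.hstack([cv2.resize(snapshot(c)[y:y+100,x:x+100,::-1],(400,400)) for c,x,y in(('top',110,150),('side',190,190))])); print(int(o['t']*10))
E
python3 -c "
from load import *
press(.212)"; ls -t pics|head -1
```

```text
gap 0.051216248303743966 [ 0.73586314 -0.74630623  1.52751235]
[ 0.5521  0.3125  0.27    0.0431 -0.2652  2.1461]
[5.5210e-01 3.1260e-01 2.5580e-01 1.1000e-03 2.4600e-02 3.4691e+00]
[0.5521 0.3126 0.2414 0.7443 0.3905 3.5641]
[ 0.5527  0.3126  0.2265  5.7195  1.5244 -1.2405]
[ 0.553   0.3128  0.2124  6.4726  1.6984 -1.885 ]
22.45 [-0.40259937 -0.48807136 -0.60332585]
224
224.png
```

View pics/224.png

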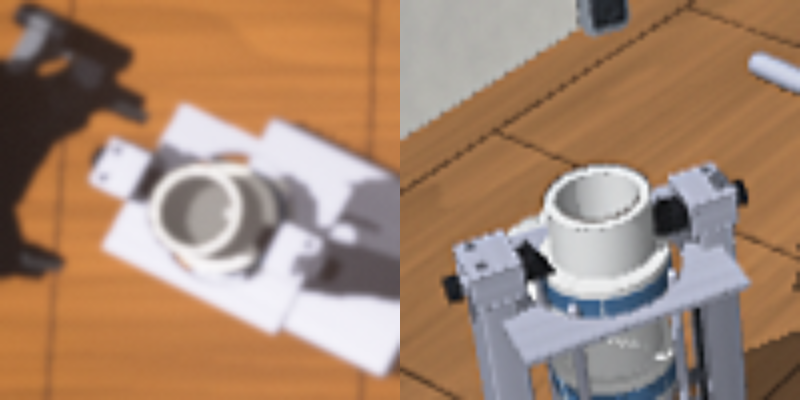

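The first beaker is in: shoulder under both black catches, and a second blue band visible below the plate. The side force suggests the axis lies about 1 mm further in +x, so I'll correct for that. Now the second beaker.

```bash
sed -i 's/D=np.array(\[.552,.3125\])/D=np.array([.5532,.3130])/' load.py; python3 -c "
from load import *
load([.4801,-.3859],-1)"; ls -t pics|head -1
```

```text
down [ 0.48052808 -0.38618715  0.04775523]
gap 0.05166139797720283
contact True
[0.55296415 0.31273901 0.28058032] [ 1.64644386 -0.14773063  3.19981961] 31.5083
315.png
```

View pics/315.png

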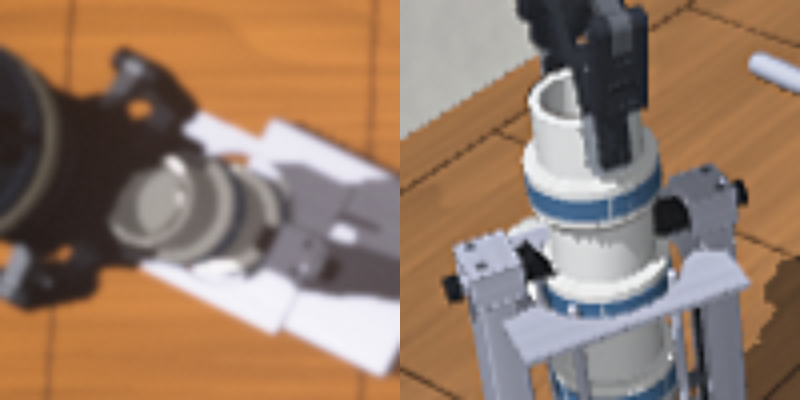

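The beaker is seated on the pile at the expected height, with the belly at (593,195). I'll let it settle and press.

```bash
python3 -c "
from load import *
press(.211)"; ls -t pics|head -1; cp $(ls -t pics/*|head -1) pics/z.png
```

```text
gap 0.051109877483890044 [-0.75071766 -0.22851302  4.59883186]
[ 0.553   0.3128  0.2702 -0.4745  0.3231  4.3498]
[ 0.553   0.3129  0.2558 -0.9008  0.2563  5.4809]
[ 0.553   0.3129  0.2412 -1.6808  0.5966  5.3407]
[ 0.5531  0.3129  0.2265 -1.7476 -0.2353  5.9342]
[ 0.5532  0.313   0.2119 -1.9771  0.5451  8.1856]
36.3583 [-0.46066208 -0.44415467  0.37182541]
363
363.png
```

View pics/z.png

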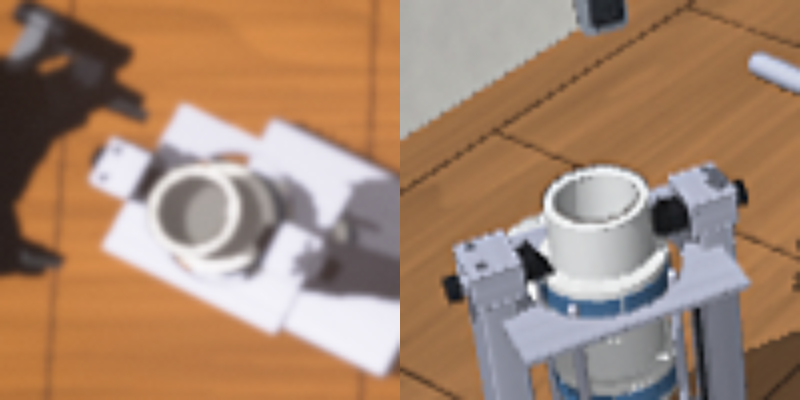

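```bash
python3 -c "
import cv2,numpy as np
a=cv2.imread('pics/224.png',0).astype(np.float32);b=cv2.imread('pics/363.png',0).astype(np.float32)
for n,(x,y,w,h) in dict(toprim=(140,150,116,120),siderim=(530,155,130,90),sideshoulder=(545,250,125,70),catchL=(510,235,45,50),catchR=(645,185,55,60)).items():
  t=b[y:y+h,x:x+w];r=cv2.matchTemplate(a[y-15:y+h+15,x-15:x+w+15],t,cv2.TM_CCOEFF_NORMED);_,v,_,l=cv2.minMaxLoc(r);print(n,'shift',(15-l[0])/4,(15-l[1])/4,'px',v)"
```

```text
toprim shift -0.5 0.0 px 0.9911341071128845
siderim shift -0.25 0.25 px 0.9774024486541748
sideshoulder shift 0.0 0.0 px 0.9771345257759094
catchL shift 0.0 0.0 px 0.9894933700561523
catchR shift 0.0 0.0 px 0.9935571551322937
```

Catches and shoulder match the first loaded state within 0.5 px, so the pile is latched and upright. Handing in.

```bash
python3 -c "
from h import *
print(ticket.close_job())"
```

```text
the job is handed in; nothing more can be done
None
```

I stood the fallen beaker upright and let go of it, then loaded and pressed down both beakers; the last picture shows the pile staying down under both catches, and I handed the job in at about 36 s, with no verdict returned.

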